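Start the extractor and set the spray-gun air

ROBOT

A 6-joint arm with a two-finger parallel gripper is mounted at the origin on the work surface. World frame = base frame: x ahead of the robot, y to its left, z up, the work surface at z = 0. Lengths are in m, angles in degrees, forces in N, time in s.
With the tool pointing down it reaches from about 0.3 to 0.75 m from the base axis. Payload 8.5 kg.
Tool frame: the origin (TCP) lies at the very end of the fingers, on their centre line; the grasp point (between the pads) lies 19 mm behind it (env.pinch_z is the distance from the TCP to the grasp point, in m); z points along the fingers, y is the line along which they close (so a half turn about z gives the same grasp; the last joint's range is limited). The gripper opens to 85 mm and grips with 20 to 120 N. Pads are 22 mm wide; open, the fingers measure 114 mm over their backs; the gripper's body (76 mm by 85 mm) begins 54 mm behind the grasp point. The pads swing forward as they close: fully open they stand 13 mm farther back than shut.
Start: joints at [54.127, 21.807, 74.336, -0, 83.858, -12.336], TCP at [0.22, 0.504, 0.231] pointing down, gripper open.
Joint ranges: [-178.18, 178.18], [-50.72, 133.34], [12.68, 142.11], [-81.47, 261.47], [9.98, 163.14], [-165.26, 165.26]. Speed limits (degrees/s): [136.94, 136.94, 180, 180, 180, 180].

INTERFACE

Orientations are given as a 3x3 rotation matrix whose columns are the frame's x, y, z axes.
In Python, from rig import env, viewer gives the robot as it stands.
- The arm moves only by the tool drive_tool, never from a script. Its argument "series" is a list of rows, each a list of 3 entries, a list of its own where there are three numbers: the shift along the tool's x, y, z in m, then the turn about the tool's z in degrees, then the finger opening in m, from 0 to 0.0854. A call has 1 to 20 rows; each row is the pose to reach, as a shift and turn from the pose commanded when the call began, along the tool's axes at that moment; what a row does not reach only later rows make up. A row lasts 1/10 s, in which the tool goes at most 50 mm and 8.59 degrees, less where a joint would pass 70% of its speed; a pose out of reach is approached as far as the arm can. A call with a gripper value outside its range is refused whole. The fingers move at their own pace and stop on an object; "newtons" is the grip in N (left out, the last holds). Time passes only in rows, so rows that repeat a pose let the fingers close. It gives the time, the measured TCP pose, the force, the opening and the grip force at its end, in the units of the state.
- env.observe(): the state, without advancing time (a new reading comes with each control period).
- viewer.get_image(name): name is "side" or "top" or "wrist"; returns a dict with "img" (480x640x3 uint8, red, green, blue), "depth" (480x640 float32, m along the optical axis (not along the pixel's ray), 0 where there is no reading), "camera_matrix" (3x3 intrinsics, pixels), "rvec" (rotation vector, rad) and "tvec" (3), from world to camera coordinates, as OpenCV has them. Camera axes: x right, y down, z forward; pixel columns grow to the right and rows downward; lengths in m; the calibration is good to about 2 mm. A picture is of the moment at which its call begins.
- env.close_job(): hands the job in; it is judged then, once.
The state is a dict: "time_s": time; "q": joint angles; "qvel": joint speeds; "joint_efforts": joint torques, N m; "position": TCP position; "tool_rot": TCP orientation; "ft_force": force on the tool from outside, world axes, zero at the start; "wrist_torque": the same for the moment, N m; "grip_width": finger opening in m; "gripper_force": force on a finger pad.
Only numpy, scipy, OpenCV 4.12 (cv2) and the standard library are available. Lean on these libraries where they do the work, as an engineer would, in place of code of your own. Each camera call takes 0.05 s, during which the arm holds its last target. There are 200 camera calls.

TASK

Get the spray station ready for the next coat. First start the extractor: turn the key on the green starter box clockwise as far as it goes, keep it there for about a second, and let it spring back. Then turn the black regulator knob on the grey console until the big gauge's black needle points at the red mark, and leave it there; do not press the red emergency stop, touch the wet black panel or disturb the other things on the bench.

Things in the scene. Friction and masses are not known exactly. Their poses are not given: they have to be found in the camera images.
- console: spray-air console, a grey steel desk fixed to the bench, 230 deep (its x) x 280 wide (its y). Its aluminium face slopes: 62 high at the front edge (-x), 124 at the back (+x), so its normal leans 15 degrees from vertical towards -x. Origin: centre of its underside. Carries the knob (-y half), the large gauge (+y half) and a small unused 48 gauge up the slope from the knob, rim 81 from the knob's axis
- knob_grip (a point): on the axis of the regulator knob, 21 above its underside, 30 off the console's face. The knob is a black ribbed cylinder, diameter 42, height 34, with a white line on top; its underside is 9 off the face, on a 42 wide lock nut. z of this frame is the knob's axis (15 degrees from vertical, leaning to the console's -x); x lies along the white line and turns with the knob
- knob (a joint): turn of the regulator knob, rad, growing clockwise seen from above (raises the pressure), 0 at the start, stop at 7.8. Friction about 0.05 N m; it stays where it is left. It has about 0.3 rad of free play on its spindle: for up to that much at the start, and after each change of direction, it turns without moving the needle; after that the needle turns 0.45 rad per rad of knob, the same way
- gauge_center (a point): centre of the glass of the large gauge (white dial, black graduations over 270 degrees, black case 104 across that stands 16 off the face, rim 93 from the knob's axis); z normal to the dial, parallel to the knob's axis. Needle and red hand turn about this axis, 4 to 6 below the glass
- needle_tip (a point): point on the gauge's black needle near its end, 38 from the gauge's centre; the needle is under the glass. At the start it stands 40 to 100 degrees anticlockwise of the red mark, seen from above
- mark_tip (a point): middle of the red mark (14 x 8) at the end of the gauge's thin red set hand, 38 from the gauge's centre, under the glass; it does not move during the job
- starter: extractor starter, a green steel box with a grey top, fixed to the bench, 120 deep (its x) x 180 wide (its y) x 82 high. Origin: centre of its underside. On top, the key switch 42 to the +y side of the centre and the emergency stop 45 to the -y side; a small green lamp between and behind them stands 13 above the top. Cable glands stick out of the back. It may stand left or right of the console
- key_grip (a point): on the vertical axis of the key, in the middle of its black bow: 28 long (along this frame's x) x 10 thick (y) x 24 high (z), 11 below its top, 33 above the top of the starter box. The frame turns with the key; z up
- key (a joint): turn of the key, rad: 0 at rest (run), grows clockwise seen from above, stop at 0.9 (start). A spring returns it: 0.04 N m at rest, 0.13 N m at the stop
- estop (a joint): travel of the emergency stop, m: 0 at rest, 0.006 fully pressed. A red mushroom button, 40 across, its top 34 above the starter box's top, its axis 87 from the key's
- wet_panel: freshly lacquered, wet black panel lying on two battens at the far side of the bench, 270 (its x) x 920, with a large cut-out; its top is 38 above the bench. Origin: on the bench, under the middle of its near long edge. A tin with a stirring stick (200 high) and a paint tray stand in the cut-out
- tape_roll: roll of yellow masking tape lying flat, 110 across, 25 high, loose; origin under its centre
- sanding_block: cork sanding block, 68 x 122 x 28 high, loose; origin under its centre
- mixing_cup: white mixing cup, 84 across, 85 high, loose; origin under its centre
- bar_clamp: steel bar clamp lying flat, 260 long, 110 wide, 31 high, loose; origin on the bench at the middle of its bar
- thinner_can: can with a blue label, 90 across, 150 high, loose; origin under its centre
Not all that is in view belongs to the job. Leave any turquoise look-alike of the starter alone.

How it is judged (in metres and radians):
On the way, in this order (a step that is already met when the one before it is completed fails the run):
1. the key is turned clockwise to its stop and kept there for half a second (within 0.15 rad) (value of joint key above 0.75 rad), for 0.5 s.
2. the key has sprung back to rest (value of joint key below 0.1 rad), for 0.2 s.
3. the black needle stands at the red mark (tips within 5 mm) (distance between needle_tip and mark_tip below 0.005 m), for 0.2 s.
At the end, for the whole second after the job is handed in: the large gauge's needle tip is within 5 mm of the red mark (0.13 rad) and stays there, the key is back at rest (below 0.1 rad) and the emergency stop is not pressed (distance between needle_tip and mark_tip below 0.005 m and value of joint key below 0.1 rad and value of joint estop below 0.003 m); the robot touches nothing.
It fails at once if the emergency stop is pressed (by more than 3 mm) (value of joint estop above 0.003 m).
It fails at once if the robot touches the wet panel (contact force between any of the fingers, the arm and wet_panel above 0.5 N).
It fails at once if a loose thing on the bench is moved by more than 20 mm or upset (distance of any of tape_roll, sanding_block, mixing_cup, bar_clamp, thinner_can from where it was at the start of the episode above 0.02 m or angle between any of mixing_cup, thinner_can's own z axis and vertical above 0.5 rad).
It also fails if it takes over 67 s, if anything falls off the work surface, if the arm or the gripper's body presses on something with over 40 N, if the wrist force passes 120 N, or if a joint passes its speed limit or range.

## Working session

There is one attempt and no reset: what is moved stays moved. The work goes in short steps, Python scripts to look and compute and a tool call to move; the robot and the scene stay as the last step left them, time stands still between calls to the robot, and variables do not carry over. Pictures are saved under pics/ and viewed, at most 10 in all, crops included, and the job is handed in when it is done.

Besides the shell and the picture viewer there is one more tool, called after "Request:" as name([rows], argument=value, ...), one row to a line, values as JSON. drive_tool: Moves the arm, as the interface text tells. Its arguments: {"type":"object","properties":{"series":{"type":"array"},"newtons":{"type":"number"}},"required":["series"]}

```bash
mkdir -p pics; ls; python3 - <<'E'
from rig import env, viewer
import cv2,numpy as np
for n in("top","side"):
    d=viewer.get_image(n); cv2.imwrite(f"pics/{n}0.png",d["img"][:,:,::-1]); np.savez(f"{n}0.npz",**d)
    R=cv2.Rodrigues(d["rvec"])[0]; print(n,-R.T@d["tvec"].ravel(),R[2],d["camera_matrix"][0,0])
s=env.observe();print(s["time_s"],s["position"],s["tool_rot"],env.pinch_z)
E
```

```text
pics
top [0.39752268 0.01381574 1.61061377] [ 0.10764207 -0.01093095 -0.99412962] 623.5144753536736
side [-0.53015868 -1.18678677  1.00508082] [ 0.58310736  0.65431046 -0.4815222 ] 606.7960042388075
0.1 [0.21947216 0.50403022 0.23078148] [[-9.16820142e-01  3.99299679e-01 -7.70471706e-04]
 [ 3.99300320e-01  9.16819582e-01 -1.05294321e-03]
 [ 2.85943661e-04 -1.27300914e-03 -9.99999149e-01]] 0.0187
```

View pics/top0.png

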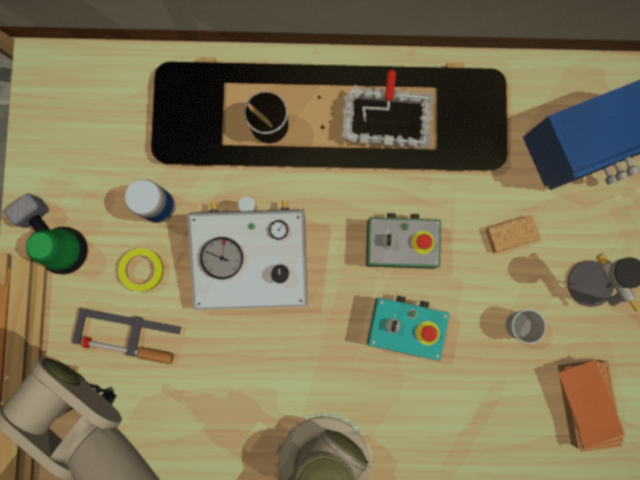

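View pics/side0.png

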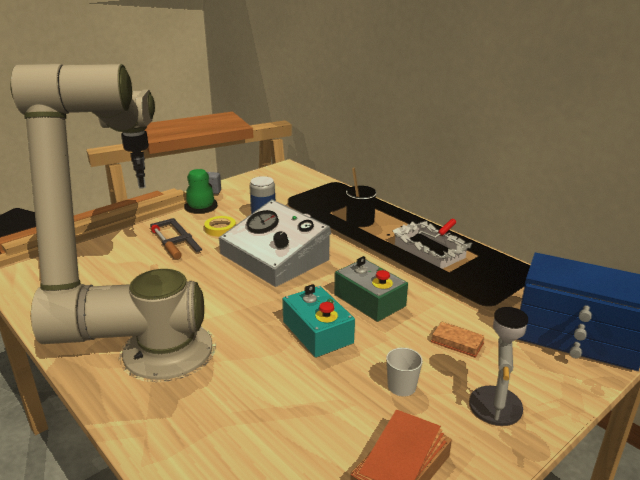

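Top view: the real starter (green sides, grey top) is at about (404,241), with its key at (389,240) and e-stop at (424,242). The box at (410,327) is turquoise all over, so it is the look-alike. Console: knob (280,273), large gauge (221,258). I'll confirm in one enlarged crop and measure.

```bash
cat > h.py <<'E'
import numpy as np,cv2
def cam(d):
    R=cv2.Rodrigues(d["rvec"])[0]; return d["camera_matrix"],R,-R.T@np.ravel(d["tvec"])
def ray(d,u,v):
    K,R,c=cam(d); r=R.T@np.linalg.solve(K,np.array([u,v,1.])); return c,r
def onz(d,u,v,z):
    c,r=ray(d,u,v); return c+r*(z-c[2])/r[2]
def onplane(d,u,v,p,n):
    c,r=ray(d,u,v); return c+r*((p-c)@n)/(r@n)
def dep(d,u,v):
    c,r=ray(d,u,v); return c+r*d["depth"][int(round(v)),int(round(u))]
def proj(d,P):
    return cv2.projectPoints(np.atleast_2d(P).astype(float),d["rvec"],d["tvec"],d["camera_matrix"],None)[0].reshape(-1,2)
def tri(d1,p1,d2,p2):
    (a,r),(b,s)=ray(d1,*p1),ray(d2,*p2); M=np.c_[r,-s]; t=np.linalg.lstsq(M,b-a,rcond=None)[0]
    A,B=a+r*t[0],b+s*t[1]; return (A+B)/2,np.linalg.norm(A-B)
E
python3 - <<'E'
from h import *
T=np.load("top0.npz");S=np.load("side0.npz")
np.set_printoptions(precision=4,suppress=True)
for n,u,v in[("key",389,240),("boxtop",404,255),("estop",424,242),("knob",280,273),("gauge",221,258),("face",250,290),("faceback",210,220),("can",146,195),("stick",262,115)]: print(n,dep(T,u,v))
c=cv2.resize(T["img"][200:300,185:450],None,fx=3,fy=3,interpolation=cv2.INTER_CUBIC)
s=cv2.resize(S["img"][195:295,215:415],None,fx=3,fy=3,interpolation=cv2.INTER_CUBIC)
o=np.zeros((600,795,3),np.uint8);o[:300]=c;o[300:,:600]=s
cv2.imwrite("pics/crop1.png",o[:,:,::-1])
E
```

```text
key [ 0.5482 -0.1458  0.1294]
boxtop [ 0.5166 -0.1881  0.0824]
estop [ 0.5463 -0.2318  0.1164]
knob [0.4648 0.1123 0.1307]
gauge [0.4993 0.2566 0.1091]
face [0.4245 0.1887 0.072 ]
faceback [0.5893 0.284  0.1225]
can [0.6429 0.4329 0.1473]
stick [0.8387 0.1627 0.1622]
```

View pics/crop1.png

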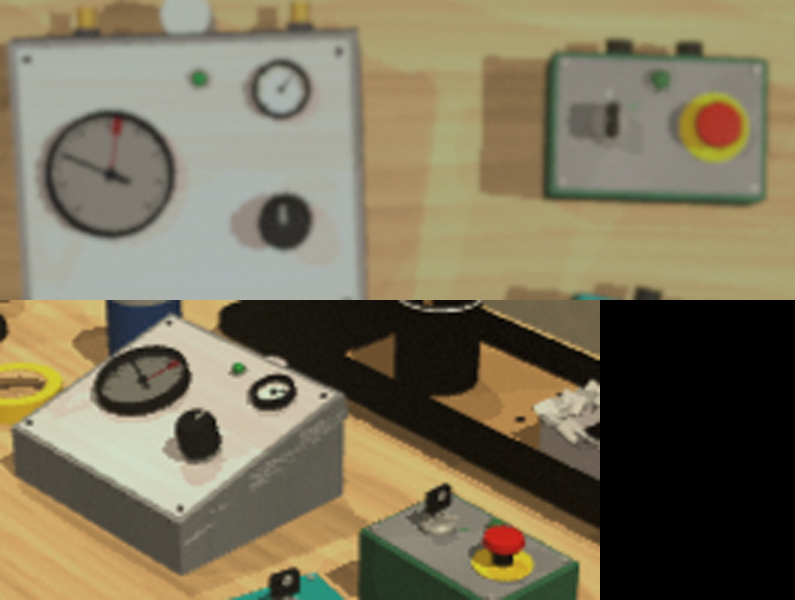

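The crop confirms it: the green box with the grey top holds the black key at top px (388.7,239.3), with the bow along world x and the e-stop at (424,242). Depth heights agree (box top 0.082, e-stop 0.116, key-to-stop 87 mm). On the gauge the needle stands about 73° anticlockwise of the red mark. Moving above the key.

Request:
drive_tool([
  [[-0.559, -0.464, -0.02], -23.5, 0.085],
  [[-0.559, -0.464, -0.02], -23.5, 0.085],
  [[-0.559, -0.464, -0.02], -23.5, 0.085],
  [[-0.559, -0.464, -0.02], -23.5, 0.085],
  [[-0.559, -0.464, -0.02], -23.5, 0.085],
  [[-0.559, -0.464, -0.02], -23.5, 0.085],
  [[-0.559, -0.464, -0.02], -23.5, 0.085],
  [[-0.559, -0.464, -0.02], -23.5, 0.085],
  [[-0.559, -0.464, -0.02], -23.5, 0.085],
  [[-0.559, -0.464, -0.02], -23.5, 0.085],
  [[-0.559, -0.464, -0.02], -23.5, 0.085],
  [[-0.559, -0.464, -0.02], -23.5, 0.085],
  [[-0.559, -0.464, -0.02], -23.5, 0.085],
  [[-0.559, -0.464, -0.02], -23.5, 0.085],
  [[-0.559, -0.464, -0.02], -23.5, 0.085],
  [[-0.559, -0.464, -0.02], -23.5, 0.085],
  [[-0.559, -0.464, -0.02], -23.5, 0.085],
  [[-0.559, -0.464, -0.02], -23.5, 0.085],
])

```text
time_s: 1.9
position: [0.5464, -0.1435, 0.2513]
tool_rot: [[-1.0, -0.0, -0.001], [-0.0, 1.0, 0.0], [0.001, 0.0, -1.0]]
ft_force: [0.2, 0.3, 0.4]
grip_width: 0.0849
gripper_force: 0.0
```

```bash
python3 - <<'E'
from rig import env, viewer
from h import *
np.set_printoptions(precision=4,suppress=True)
d=viewer.get_image("wrist"); cv2.imwrite("pics/w1.png",d["img"][:,:,::-1]); np.savez("w1.npz",**d)
s=env.observe();print(s["time_s"],s["position"],s["tool_rot"],s["q"],s["grip_width"],s["ft_force"])
K,R,c=cam(d);print(c,R[2])
E
```

```text
1.95 [ 0.5465 -0.1433  0.2514] [[-1.     -0.0005 -0.0002]
 [-0.0005  1.      0.0003]
 [ 0.0002  0.0003 -1.    ]] [ -26.7029   22.587    69.7246    0.008    87.7048 -116.7337] 0.08477606513853976 [ 0.4835 -0.1204 -0.4785]
[ 0.4801 -0.1419  0.3946] [ 0.2626 -0.0002 -0.9649]
```

View pics/w1.png

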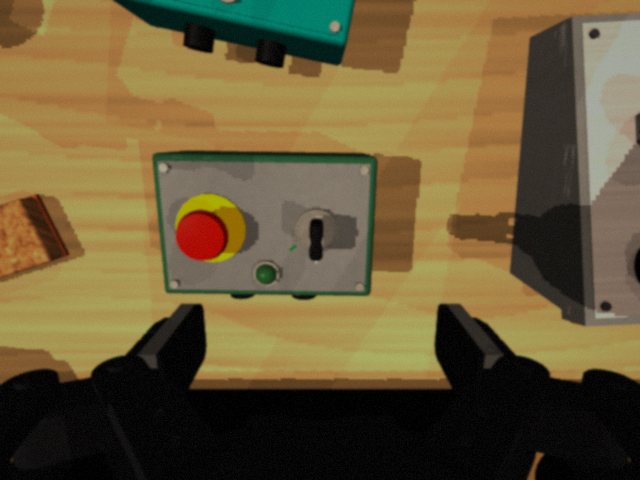

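Wrist view: key bow at (316,240), nearly along the image vertical; red e-stop at (201,236); lamp at (265,272); four screws at the box corners. No obstruction near the key.

```bash
python3 - <<'E'
from h import *
np.set_printoptions(precision=4,suppress=True)
d=np.load("w1.npz");im=d["img"].astype(int)
m=((im.max(2)<45)).astype(np.uint8);m[:205]=0;m[275:]=0;m[:,:300]=0;m[:,335:]=0
n,l,st,ce=cv2.connectedComponentsWithStats(m);i=1+st[1:,4].argmax();print(st[i],ce[i])
ys,xs=np.nonzero(l==i);dd=d["depth"][ys,xs]
P=np.array([dep(d,x,y) for x,y in zip(xs,ys)]);P=P[np.isfinite(P).all(1)&(dd>0)]
t=P[P[:,2]>.121];print(len(t),t.mean(0),t.min(0),t.max(0),P[:,2].max())
print(cv2.minAreaRect((t[:,:2]*1000).astype(np.float32)))
c=[onz(d,*p,.082) for p in[(165,168),(364,170),(360,286),(174,284)]];print(np.array(c))
a=c[1]-c[0];b=c[2]-c[3];print(np.degrees(np.arctan2(-a[0],a[1])),np.degrees(np.arctan2(-b[0],b[1])),np.mean(c,0))
r=(im[:,:,0]>150)&(im[:,:,1]<60);r[:,:150]=0;r[:,260:]=0
ys,xs=np.nonzero(r);Q=np.array([dep(d,x,y) for x,y in zip(xs,ys)]);Q=Q[Q[:,2]>.108];print("estop",(Q.min(0)+Q.max(0))/2)
E
```

```text
[310 219  13  41 461] [315.8503 238.9349]
427 [ 0.5499 -0.1451  0.1261] [ 0.5374 -0.1493  0.1212] [ 0.5641 -0.1406  0.1286] 0.1286262225738234
((550.7398681640625, -144.96229553222656), (8.65998363494873, 26.733057022094727), 89.76748657226562)
[[ 0.502  -0.2654  0.082 ]
 [ 0.5035 -0.1071  0.082 ]
 [ 0.6021 -0.1075  0.082 ]
 [ 0.6003 -0.2679  0.082 ]]
-0.531625824898656 -0.6148723025518933 [ 0.552 -0.187  0.082]
estop [ 0.524  -0.196   0.2537]
```

Request:
drive_tool([
  [[-0.004, -0.002, 0.03], 0, 0.045],
  [[-0.004, -0.002, 0.06], 0, 0.045],
  [[-0.004, -0.002, 0.09], 0, 0.045],
  [[-0.004, -0.002, 0.09], 0, 0.045],
  [[-0.004, -0.002, 0.11], 0, 0.045],
  [[-0.004, -0.002, 0.13], 0, 0.045],
  [[-0.004, -0.002, 0.145], 0, 0.045],
  [[-0.004, -0.002, 0.153], 0, 0.045],
  [[-0.004, -0.002, 0.153], 0, 0.03],
  [[-0.004, -0.002, 0.153], 0, 0.015],
  [[-0.004, -0.002, 0.153], 0, 0.005],
  [[-0.004, -0.002, 0.153], 0, 0.005],
  [[-0.004, -0.002, 0.153], 0, 0.005],
  [[-0.004, -0.002, 0.153], 0, 0.005],
  [[-0.004, -0.002, 0.153], 0, 0.005],
], newtons=40)

```text
time_s: 3.45
position: [0.5514, -0.1466, 0.0997]
tool_rot: [[-1.0, 0.001, 0.002], [0.001, 1.0, -0.001], [-0.002, -0.001, -1.0]]
ft_force: [-0.5, 1.0, 6.8]
grip_width: 0.0092
gripper_force: 40.7
```

Gripped: width 9.2 mm, against the bow's 10. Turning clockwise, holding for over a second and turning back.

Request:
drive_tool([
  [[0, 0, 0], 8, 0.005],
  [[0, 0, 0], 16, 0.005],
  [[0, 0, 0], 24, 0.005],
  [[0, 0, 0], 32, 0.005],
  [[0, 0, 0], 40, 0.005],
  [[0, 0, 0], 46, 0.005],
  [[0, 0, 0], 51, 0.005],
  [[0, 0, 0], 53, 0.005],
  [[0, 0, 0], 53, 0.005],
  [[0, 0, 0], 53, 0.005],
  [[0, 0, 0], 53, 0.005],
  [[0, 0, 0], 53, 0.005],
  [[0, 0, 0], 53, 0.005],
  [[0, 0, 0], 53, 0.005],
  [[0, 0, 0], 53, 0.005],
])

```text
time_s: 4.95
position: [0.5515, -0.1465, 0.0997]
tool_rot: [[-0.602, 0.798, 0.002], [0.798, 0.602, -0.001], [-0.002, 0.001, -1.0]]
ft_force: [-0.0, 0.8, 5.7]
grip_width: 0.0095
gripper_force: 40.5
```

```bash
python3 - <<'E'
from rig import env, viewer
from h import *
np.set_printoptions(precision=3,suppress=True)
s=env.observe();print(s["time_s"],s["position"],s["tool_rot"],s["wrist_torque"],s["ft_force"],s["grip_width"])
d=viewer.get_image("wrist"); d2=viewer.get_image("top")
o=np.hstack([d["img"][150:400,180:460],cv2.resize(d2["img"][200:283,350:450],None,fx=3,fy=3)[:250]])
cv2.imwrite("pics/w2.png",o[:,:,::-1])
E
```

```text
4.95 [ 0.551 -0.146  0.1  ] [[-0.602  0.798  0.002]
 [ 0.798  0.602 -0.001]
 [-0.002  0.001 -1.   ]] [0.192 0.066 0.507] [-0.008  0.762  5.694] 0.009542133546614807Traceback (most recent call last):
  File "<stdin>", line 6, in <module>
    return _nx.concatenate(arrs, 1, dtype=dtype, casting=casting)
           ~~~~~~~~~~~~~~~^^^^^^^^^^^^^^^^^^^^^^^^^^^^^^^^^^^^^^^
ValueError: all the input array dimensions except for the concatenation axis must match exactly, but along dimension 0, the array at index 0 has size 250 and the array at index 1 has size 249
```

The tool stands at 53° with 0.5 N m on the wrist, well above the spring's 0.13, so the key is at its stop. I'll hold a little longer, turn back, release and lift.

Request:
drive_tool([
  [[0, 0, 0], 0, 0.005],
  [[0, 0, 0], 0, 0.005],
  [[0, 0, 0], 0, 0.005],
  [[0, 0, 0], -8, 0.005],
  [[0, 0, 0], -16, 0.005],
  [[0, 0, 0], -24, 0.005],
  [[0, 0, 0], -32, 0.005],
  [[0, 0, 0], -40, 0.005],
  [[0, 0, 0], -48, 0.005],
  [[0, 0, 0], -53, 0.005],
  [[0, 0, 0], -53, 0.005],
  [[0, 0, 0], -53, 0.03],
  [[0, 0, 0], -53, 0.045],
  [[0, 0, 0], -53, 0.045],
  [[0, 0, 0], -53, 0.045],
  [[0, 0, -0.03], -53, 0.045],
  [[0, 0, -0.06], -53, 0.045],
  [[0, 0, -0.1], -53, 0.045],
  [[0, 0, -0.13], -53, 0.045],
  [[0, 0, -0.15], -53, 0.045],
])

```text
time_s: 7.05
position: [0.5511, -0.1465, 0.2508]
tool_rot: [[-1.0, 0.001, 0.003], [0.001, 1.0, -0.001], [-0.003, -0.001, -1.0]]
ft_force: [0.1, 0.2, 0.7]
grip_width: 0.0449
gripper_force: 0.0
```

```bash
python3 - <<'E'
from rig import env, viewer
from h import *
np.set_printoptions(precision=4,suppress=True)
d=viewer.get_image("wrist"); s=env.observe();print(s["time_s"],s["position"],s["tool_rot"])
im=d["img"].astype(int)
m=((im.max(2)<45)).astype(np.uint8);m[:205]=0;m[285:]=0;m[:,:290]=0;m[:,345:]=0
ys,xs=np.nonzero(m);P=np.array([dep(d,x,y) for x,y in zip(xs,ys)]);t=P[(P[:,2]>.121)&(P[:,2]<.135)]
print(len(t),cv2.minAreaRect((t[:,:2]*1000).astype(np.float32)))
# console
T=np.load("top0.npz");n15=None
for k,p in {"c1":(185+26/3,200+59/3),"c2":(185+339/3,200+50/3)}.items(): print(k,dep(T,*p))
E
```

```text
7.1 [ 0.5518 -0.1468  0.2534] [[-1.      0.0005  0.0065]
 [ 0.0005  1.     -0.0032]
 [-0.0065 -0.0032 -1.    ]]
408 ((550.6183471679688, -144.8833770751953), (7.948322296142578, 26.6010799407959), 89.87317657470703)
c1 [0.5888 0.3222 0.1272]
c2 [0.6012 0.073  0.1239]
```

The key is back at 0° (bow still along x). Now above the knob.

Request:
drive_tool([
  [[0.08, 0.255, 0], 3, 0.07],
  [[0.08, 0.255, 0], 3, 0.07],
  [[0.08, 0.255, 0], 3, 0.07],
  [[0.08, 0.255, 0], 3, 0.07],
  [[0.08, 0.255, 0], 3, 0.07],
  [[0.08, 0.255, 0], 3, 0.07],
  [[0.08, 0.255, 0], 3, 0.07],
  [[0.08, 0.255, 0], 3, 0.07],
  [[0.08, 0.255, 0], 3, 0.07],
])

```text
time_s: 8.0
position: [0.4714, 0.1077, 0.248]
tool_rot: [[-0.999, 0.054, -0.0], [0.054, 0.999, -0.0], [0.0, -0.0, -1.0]]
ft_force: [0.4, 0.7, -0.2]
grip_width: 0.0699
gripper_force: 0.0
```

```bash
python3 - <<'E'
from rig import env, viewer
from h import *
np.set_printoptions(precision=4,suppress=True)
d=viewer.get_image("wrist"); cv2.imwrite("pics/w3.png",d["img"][:,:,::-1]); np.savez("w3.npz",**d)
s=env.observe();print(s["time_s"],s["position"],s["tool_rot"],s["q"])
E
```

```text
8.05 [0.4714 0.1076 0.248 ] [[-0.9985  0.0546 -0.0004]
 [ 0.0546  0.9985 -0.0001]
 [ 0.0004 -0.0002 -1.    ]] [ -1.2012  14.3862  82.5868  -0.0088  83.049  -88.0707]
```

View pics/w3.png

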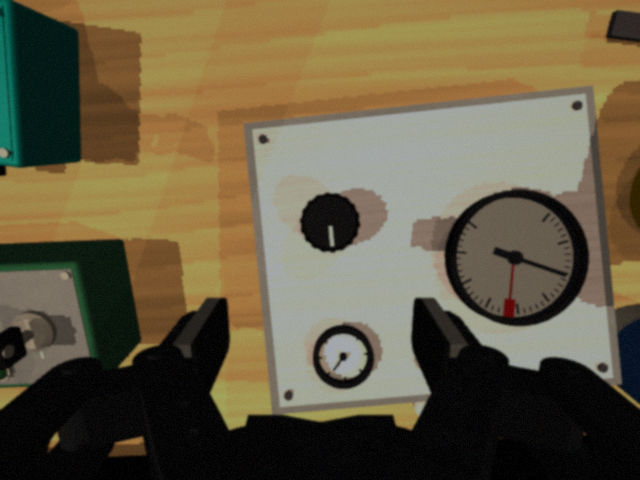

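Wrist view: knob top at (330,222) with its white line towards +x, gauge centre (516,258), needle end (566,274), red mark (510,309), face screws (263,139), (577,106), (603,367), (289,395). Nothing stands around the knob.

```bash
cat > g.py <<'E'
from h import *
def frame(d,cs=((263,139),(577,106),(603,367),(289,395))):
    P=[]
    for (u0,v0) in cs:
        pass
    poly=np.array(cs,np.int32); m=np.zeros((480,640),np.uint8);cv2.fillConvexPoly(m,poly,1)
    im=d["img"].astype(int);m&=(im.min(2)>140).astype(np.uint8)
    ys,xs=np.nonzero(m); k=slice(None,None,25)
    P=np.array([dep(d,x,y) for x,y in zip(xs[k],ys[k])]);P=P[P[:,2]<.14]
    A=np.c_[P[:,:2],np.ones(len(P))];w=np.linalg.lstsq(A,P[:,2],rcond=None)[0]
    r=P[:,2]-A@w;A2=A[abs(r)<.004];w=np.linalg.lstsq(A2,P[abs(r)<.004,2],rcond=None)[0]
    n=np.array([-w[0],-w[1],1]);n/=np.linalg.norm(n);return np.array([0,0,w[2]]),n
E
python3 - <<'E'
from g import *
np.set_printoptions(precision=4,suppress=True)
d=np.load("w3.npz");p,n=frame(d);print("n",n,"tilt",np.degrees(np.arccos(n[2])),"yaw",np.degrees(np.arctan2(-n[1],-n[0])))
c=np.array([onplane(d,*q,p,n) for q in((263,139),(577,106),(603,367),(289,395))]);print(c,c.mean(0))
e=c[1]-c[0];f=c[2]-c[3];print("yaw",np.degrees(np.arctan2(-e[0],e[1])),np.degrees(np.arctan2(-f[0],f[1])))
im=d["img"];m=(im.max(2)<60).astype(np.uint8);m[:,:295]=0;m[:,362:]=0;m[:185]=0;m[260:]=0
ct=max(cv2.findContours(m,0,1)[0],key=cv2.contourArea);(u,v),r=cv2.minEnclosingCircle(ct);print("knob px",u,v,r)
k=onplane(d,u,v,p+n*.043,n);l=onplane(d,u+r,v,p+n*.043,n);print("knob top",k,"radius",np.linalg.norm(k-l),"depth",dep(d,u-8,v-5));print("grip",k-n*.013)
g=onplane(d,516,258,p+n*.012,n);nt=onplane(d,566,274,p+n*.011,n);mk=onplane(d,510,309,p+n*.011,n)
print("gauge",g,np.linalg.norm(nt-g),np.linalg.norm(mk-g))
a,b=nt-g,mk-g;print("cw angle",np.degrees(np.arctan2(-np.dot(np.cross(a,b),n),a@b)),"knob-gauge",np.linalg.norm(g-n*.012-(k-n*.043)))
E
```

```text
n [-0.2594 -0.0114  0.9657] tilt 15.051471489864129 yaw 2.5068481576446904
[[0.4023 0.0666 0.0676]
 [0.3906 0.3168 0.0674]
 [0.5907 0.327  0.1213]
 [0.6029 0.0768 0.1216]] [0.4966 0.1968 0.0945]
yaw 2.6829756349634595 2.796420729463181
knob px 329.8194274902344 222.1617889404297 29.44818115234375
knob top [0.4608 0.1164 0.1284] radius 0.020387575917329964 depth [0.4572 0.1111 0.1271]
grip [0.4641 0.1166 0.1159]
gauge [0.5005 0.2576 0.1087] 0.040173324286660254 0.039432618133601494
cw angle 78.02658313379263 knob-gauge 0.14463564091464193
```

The numbers agree: tilt 15.05°, knob radius 20.4 mm, knob-to-gauge 144.6 mm (expected 145), hand radius about 39 mm. The needle needs 78° clockwise, which is roughly 173–190° of knob. I'll do strokes of ±40° about the console's y direction.

Request:
drive_tool([
  [[0.009, 0.0085, 0.02], -8, 0.07],
  [[0.009, 0.0085, 0.04], -16, 0.07],
  [[0.009, 0.0085, 0.06], -24, 0.07],
  [[0.009, 0.0085, 0.075], -32, 0.07],
  [[0.009, 0.0085, 0.09], -40, 0.07],
  [[0.009, 0.0085, 0.11], -40, 0.07],
  [[0.009, 0.0085, 0.13], -40, 0.07],
  [[0.009, 0.0085, 0.14], -40, 0.07],
  [[0.009, 0.0085, 0.145], -40, 0.07],
  [[0.009, 0.0085, 0.145], -40, 0.05],
  [[0.009, 0.0085, 0.145], -40, 0.035],
  [[0.009, 0.0085, 0.145], -40, 0.035],
  [[0.009, 0.0085, 0.145], -40, 0.035],
  [[0.009, 0.0085, 0.145], -40, 0.035],
], newtons=30)

```text
time_s: 9.45
position: [0.4645, 0.1159, 0.1048]
tool_rot: [[-0.799, -0.602, 0.006], [-0.602, 0.799, -0.004], [-0.002, -0.006, -1.0]]
ft_force: [3.0, -11.0, 1.3]
grip_width: 0.0421
gripper_force: 30.0
```

Gripped at 42.1 mm. First stroke, then release, lift and look.

Request:
drive_tool([
  [[0, 0, 0], 8, 0.035],
  [[0, 0, 0], 16, 0.035],
  [[0, 0, 0], 24, 0.035],
  [[0, 0, 0], 32, 0.035],
  [[0, 0, 0], 40, 0.035],
  [[0, 0, 0], 48, 0.035],
  [[0, 0, 0], 56, 0.035],
  [[0, 0, 0], 64, 0.035],
  [[0, 0, 0], 72, 0.035],
  [[0, 0, 0], 80, 0.035],
  [[0, 0, 0], 80, 0.035],
  [[0, 0, 0], 80, 0.06],
  [[0, 0, 0], 80, 0.07],
  [[0, 0, 0], 80, 0.07],
])

```text
time_s: 10.85
position: [0.4627, 0.1178, 0.1037]
tool_rot: [[-0.731, 0.682, 0.001], [0.682, 0.731, 0.0], [-0.001, 0.001, -1.0]]
ft_force: [0.7, -0.1, -0.6]
grip_width: 0.0701
gripper_force: 0.0
```

```bash
cat > gauge.py <<'E'
from g import *
def needle(d,save=None,p=np.array([0,0,0.]),n=None):
    w=np.load("w3.npz");p,n=frame(w);g=onplane(w,516,258,p+n*.012,n)
    e1=np.cross([0,1,0],n);e1/=np.linalg.norm(e1);e2=np.cross(n,e1)
    im=d["img"].astype(float);a=np.radians(np.arange(0,360,.5))
    def samp(r):
        P=np.array([g+r*(np.cos(t)*e1+np.sin(t)*e2) for t in a]);q=proj(d,P).astype(np.float32)
        return cv2.remap(d["img"],q[:,0].reshape(1,-1),q[:,1].reshape(1,-1),cv2.INTER_LINEAR)[0].astype(float)
    D=np.mean([samp(r).max(1) for r in np.arange(.022,.033,.001)],0)
    S=samp(.038);R=S[:,0]-S[:,1:].max(1)
    i=D.argmin();k=np.where(R>.6*R.max())[0]
    red=np.degrees(np.angle(np.exp(1j*a[k]).mean()))
    kk=np.where(D<D.min()+.4*(np.median(D)-D.min()))[0];kk=kk[abs(np.degrees(np.angle(np.exp(1j*(a[kk]-a[i])))))<10]
    nd=np.degrees(np.angle(np.exp(1j*a[kk]).mean()))
    return "needle",nd,"red",red,"cw to go",(nd-red)%360,"darkness",D.min(),np.median(D),R.max()
if __name__=="__main__":
    import sys
    from rig import env,viewer
    print(needle(np.load("w3.npz")))
    for c in sys.argv[1:]:
        d=viewer.get_image(c);print(c,needle(d));np.savez("last_%s.npz"%c,**d);cv2.imwrite("last_%s.png"%c,d["img"][:,:,::-1])
    s=env.observe();print(s["time_s"],s["position"],s["ft_force"],s["wrist_torque"])
E
python3 gauge.py wrist top
```

```text
('needle', np.float64(68.5), 'red', np.float64(-10.750000000000007), 'cw to go', np.float64(79.25), 'darkness', np.float64(21.25), np.float64(103.5), np.float64(87.0))
wrist ('needle', np.float64(nan), 'red', np.float64(-130.00597781198397), 'cw to go', np.float64(nan), 'darkness', np.float64(0.0), np.float64(0.0), np.float64(14.0))
top ('needle', np.float64(36.25), 'red', np.float64(-10.250000000000009), 'cw to go', np.float64(46.50000000000001), 'darkness', np.float64(94.91666666666667), np.float64(133.83333333333334), np.float64(74.0))
10.95 [0.46253109 0.1177927  0.10344288] [-0.61263979 -0.24015575  0.20778944] [-0.03646706  0.02538283  0.02327532]gauge.py:14: RuntimeWarning: Mean of empty slice.
  nd=np.degrees(np.angle(np.exp(1j*a[kk]).mean()))
  ret = ret.dtype.type(ret / rcount)
```

The top camera sees the gauge: 46.5° left to go, about 103° of knob. Second stroke.

Request:
drive_tool([
  [[0, 0, 0], -8, 0.07],
  [[0, 0, 0], -16, 0.07],
  [[0, 0, 0], -24, 0.07],
  [[0, 0, 0], -32, 0.07],
  [[0, 0, 0], -40, 0.07],
  [[0, 0, 0], -48, 0.07],
  [[0, 0, 0], -56, 0.07],
  [[0, 0, 0], -64, 0.07],
  [[0, 0, 0], -72, 0.07],
  [[0, 0, 0], -80, 0.07],
  [[0, 0, 0], -80, 0.07],
  [[0, 0, 0], -80, 0.05],
  [[0, 0, 0], -80, 0.035],
  [[0, 0, 0], -80, 0.035],
  [[0, 0, 0], -80, 0.035],
  [[0, 0, 0], -80, 0.035],
])

```text
time_s: 12.55
position: [0.4645, 0.1158, 0.1045]
tool_rot: [[-0.8, -0.6, 0.005], [-0.6, 0.8, -0.004], [-0.002, -0.006, -1.0]]
ft_force: [4.0, -11.0, 5.4]
grip_width: 0.0418
gripper_force: 29.8
```

Request:
drive_tool([
  [[0, 0, 0], 8, 0.035],
  [[0, 0, 0], 16, 0.035],
  [[0, 0, 0], 24, 0.035],
  [[0, 0, 0], 32, 0.035],
  [[0, 0, 0], 40, 0.035],
  [[0, 0, 0], 48, 0.035],
  [[0, 0, 0], 56, 0.035],
  [[0, 0, 0], 64, 0.035],
  [[0, 0, 0], 72, 0.035],
  [[0, 0, 0], 80, 0.035],
  [[0, 0, 0], 80, 0.035],
  [[0, 0, 0], 80, 0.06],
  [[0, 0, 0], 80, 0.07],
  [[0, 0, 0], 80, 0.07],
])

```text
time_s: 13.95
position: [0.4624, 0.1178, 0.1033]
tool_rot: [[-0.73, 0.683, -0.0], [0.683, 0.73, 0.0], [0.0, 0.0, -1.0]]
ft_force: [0.0, 0.1, 0.4]
grip_width: 0.0698
gripper_force: 0.0
```

```bash
python3 gauge.py top
```

```text
('needle', np.float64(68.5), 'red', np.float64(-10.750000000000007), 'cw to go', np.float64(79.25), 'darkness', np.float64(21.25), np.float64(103.5), np.float64(87.0))
top ('needle', np.float64(3.0), 'red', np.float64(-10.500000000000009), 'cw to go', np.float64(13.500000000000009), 'darkness', np.float64(93.16666666666667), np.float64(134.0), np.float64(74.0))
14.0 [0.46239155 0.11779756 0.10327211] [-0.17907829  0.06433567 -0.18100502] [ 0.03498398 -0.01523112 -0.04430354]
```

13.5° left. Short third stroke of 27°, measured while still gripping.

Request:
drive_tool([
  [[0, 0, 0], -8, 0.07],
  [[0, 0, 0], -16, 0.07],
  [[0, 0, 0], -24, 0.07],
  [[0, 0, 0], -32, 0.07],
  [[0, 0, 0], -40, 0.07],
  [[0, 0, 0], -48, 0.07],
  [[0, 0, 0], -55, 0.07],
  [[0, 0, 0], -55, 0.07],
  [[0, 0, 0], -55, 0.05],
  [[0, 0, 0], -55, 0.035],
  [[0, 0, 0], -55, 0.035],
  [[0, 0, 0], -55, 0.035],
  [[0, 0, 0], -55, 0.035],
  [[0, 0, 0], -48, 0.035],
  [[0, 0, 0], -42, 0.035],
  [[0, 0, 0], -36, 0.035],
  [[0, 0, 0], -31, 0.035],
  [[0, 0, 0], -28, 0.035],
  [[0, 0, 0], -28, 0.035],
])

```text
time_s: 15.9
position: [0.464, 0.1159, 0.1034]
tool_rot: [[-0.965, 0.263, 0.003], [0.263, 0.965, -0.003], [-0.004, -0.002, -1.0]]
ft_force: [4.5, -14.6, -4.2]
grip_width: 0.041
gripper_force: 37.3
```

```bash
python3 gauge.py top
```

```text
('needle', np.float64(68.5), 'red', np.float64(-10.750000000000007), 'cw to go', np.float64(79.25), 'darkness', np.float64(21.25), np.float64(103.5), np.float64(87.0))
top ('needle', np.float64(-7.750000000000008), 'red', np.float64(-11.50000000000001), 'cw to go', np.float64(3.7500000000000027), 'darkness', np.float64(89.5), np.float64(133.91666666666666), np.float64(65.0))
15.95 [0.46396377 0.11586556 0.10341954] [  4.05368039 -14.5689903   -4.84770364] [-0.84124213 -1.035893    0.37912397]
```

Request:
drive_tool([
  [[0, 0, 0], 0, 0.05],
  [[0, 0, 0], 0, 0.07],
  [[0, 0, 0], 0, 0.07],
  [[0, 0, -0.03], 0, 0.07],
  [[0, 0, -0.07], 0, 0.07],
  [[0, 0, -0.11], -8, 0.07],
  [[0, 0, -0.145], -16, 0.07],
  [[0, 0, -0.145], -18, 0.07],
  [[0, 0, -0.145], -18, 0.07],
  [[0, 0, -0.145], -18, 0.07],
])

```text
time_s: 16.95
position: [0.462, 0.1178, 0.2477]
tool_rot: [[-0.999, -0.05, -0.001], [-0.05, 0.999, 0.0], [0.001, 0.0, -1.0]]
ft_force: [-0.3, 0.4, -0.4]
grip_width: 0.07
gripper_force: 0.0
```

```bash
python3 gauge.py wrist top; python3 -c "
import cv2;i=cv2.imread('last_wrist.png')[160:360,420:640];cv2.imwrite('pics/g1.png',cv2.resize(i,None,fx=3,fy=3,interpolation=2)[:600])"
```

```text
('needle', np.float64(68.5), 'red', np.float64(-10.750000000000007), 'cw to go', np.float64(79.25), 'darkness', np.float64(21.25), np.float64(103.5), np.float64(87.0))
wrist ('needle', np.float64(-6.5000000000000036), 'red', np.float64(-12.500000000000007), 'cw to go', np.float64(6.0000000000000036), 'darkness', np.float64(17.75), np.float64(100.75), np.float64(88.0))
top ('needle', np.float64(-165.00000000000003), 'red', np.float64(-12.000000000000007), 'cw to go', np.float64(206.99999999999997), 'darkness', np.float64(78.08333333333333), np.float64(131.91666666666666), np.float64(64.0))
17.05 [0.46211922 0.11767758 0.24753612] [-0.2914573   1.14758687 -0.30944096] [ 0.02479698 -0.01892232 -0.04181368]
```

View pics/g1.png

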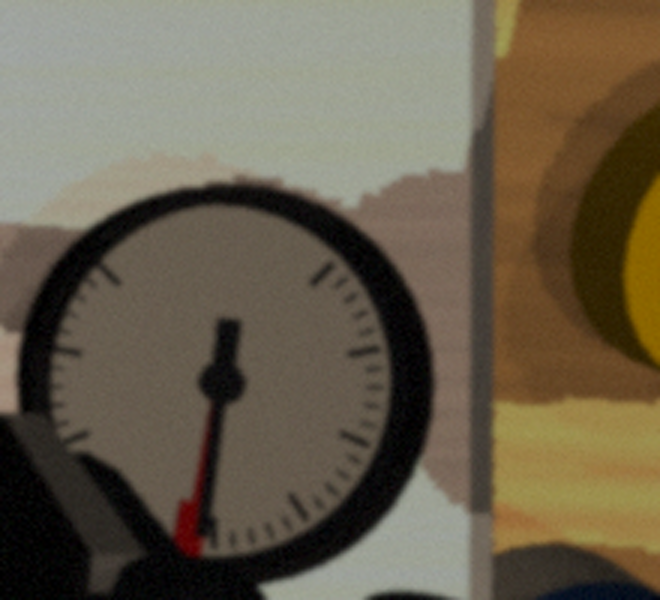

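The crop shows the needle over the anticlockwise edge of the red mark: needle end (208,530), mark centre about (194,525), so about 3 mm off. The mark's unobstructed angle was -10.75° and the needle is at -6.5°, leaving about 4°. One small correction of 12° of knob, allowing for the roughly 5° lost on each regrip.

Request:
drive_tool([
  [[0, 0, 0.04], -6, 0.07],
  [[0, 0, 0.08], -6, 0.07],
  [[0, 0, 0.12], -6, 0.07],
  [[0, 0, 0.14], -6, 0.07],
  [[0, 0, 0.145], -6, 0.07],
  [[0, 0, 0.145], -6, 0.05],
  [[0, 0, 0.145], -6, 0.035],
  [[0, 0, 0.145], -6, 0.035],
  [[0, 0, 0.145], -6, 0.035],
  [[0, 0, 0.145], -6, 0.035],
  [[0, 0, 0.145], -2, 0.035],
  [[0, 0, 0.145], 2, 0.035],
  [[0, 0, 0.145], 6, 0.035],
  [[0, 0, 0.145], 6, 0.035],
  [[0, 0, 0.145], 6, 0.05],
  [[0, 0, 0.145], 6, 0.07],
  [[0, 0, 0.145], 6, 0.07],
  [[0, 0, 0.11], 6, 0.07],
  [[0, 0, 0.07], 6, 0.07],
  [[0, 0, 0.03], 6, 0.07],
])

```text
time_s: 19.05
position: [0.4621, 0.1179, 0.2201]
tool_rot: [[-0.999, 0.053, -0.0], [0.053, 0.999, 0.0], [0.0, 0.0, -1.0]]
ft_force: [0.5, 0.1, -0.2]
grip_width: 0.0696
gripper_force: 0.0
```

Request:
drive_tool([
  [[0, 0.0, -0.03], -6, 0.07],
  [[0, -0.04, -0.03], -6, 0.07],
  [[0, -0.04, -0.03], -6, 0.07],
  [[0, -0.04, -0.03], -6, 0.07],
])

```text
time_s: 19.45
position: [0.4602, 0.0775, 0.2486]
tool_rot: [[-0.999, -0.05, 0.0], [-0.05, 0.999, 0.0], [-0.0, 0.0, -1.0]]
ft_force: [0.2, 1.2, -0.1]
grip_width: 0.0698
gripper_force: 0.0
```

```bash
python3 gauge.py wrist; python3 -c "
import cv2;i=cv2.imread('last_wrist.png')[160:360,420:640];cv2.imwrite('pics/g2.png',cv2.resize(i,None,fx=3,fy=3,interpolation=2)[:600])"
```

```text
('needle', np.float64(68.5), 'red', np.float64(-10.750000000000007), 'cw to go', np.float64(79.25), 'darkness', np.float64(21.25), np.float64(103.5), np.float64(87.0))
wrist ('needle', np.float64(-12.500000000000007), 'red', np.float64(-11.750000000000004), 'cw to go', np.float64(359.25), 'darkness', np.float64(18.166666666666668), np.float64(106.5), np.float64(72.0))
19.5 [0.46018383 0.07800467 0.24836267] [-0.1273571   0.3332234  -0.66097136] [ 0.00258256 -0.00279921  0.05324704]
```

View pics/g2.png

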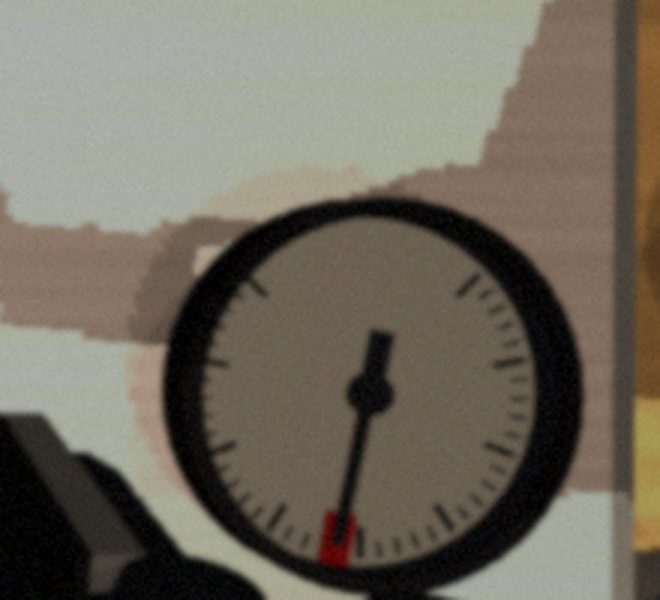

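The needle now covers the red hand and lies centrally over the red mark at (339,538), within about 1°. The robot is clear and touches nothing, so I'm handing in.

```bash
python3 -c "
from rig import env
print(env.close_job())"
```

```text
the job is handed in; nothing more can be done
None
```

The job is handed in, with no verdict returned: the key was held at its stop for about a second and is back at rest, the black needle stands within about 1° of the red mark, and the robot was clear of everything at 19.5 s of the 67 s allowed.

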